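# Clear the jammed ice chute on the drinks trolley

## Robot

A 6-joint arm with a two-finger parallel gripper is mounted at the origin on the work surface. World frame = base frame: x ahead of the robot, y to its left, z up, the work surface at z = 0. Lengths are in mm, angles in rad, forces in N, time in s.
With the tool pointing down it reaches from about 350 to 875 mm from the base axis. Payload 4.2 kg.
Tool frame: the origin (TCP) lies at the very end of the fingers, on their centre line; the grasp point (between the pads) lies 19 mm behind it (pinch_z is the distance from the TCP to the grasp point, in mm); z points along the fingers, y is the line along which they close (so a half turn about z gives the same grasp; the last joint's range is limited). The gripper opens to 85 mm and grips with 20 to 120 N. Pads are 22 mm wide; open, the fingers measure 114 mm over their backs; the gripper's body (76 mm by 85 mm) begins 54 mm behind the grasp point. The pads swing forward as they close: fully open they stand 13 mm farther back than shut.
Start: joints at [1.408, 0.385, 0.008, 0, -1.194, -0.259], TCP at [255.844, 570.213, 231.312] pointing down, gripper open.
Joint ranges: [-3.14, 3.14], [-1.21, 2.06], [-1.07, 1.41], [-3.16, 2.05], [-2.99, -0.16], [-3.1, 3.1]. Speed limits (rad/s): [2.79, 2.79, 3.14, 3.14, 3.14, 3.14].

## Interface

Orientations are given as a unit quaternion [x, y, z, w].
In Python, from bench import * gives the robot as it stands.
- The arm moves only by the tool arm_command, never from a script. Its argument "steps" is one flat list of numbers, 4 for each row, row after row: the shift along the tool's x, y, z in m, then the turn about the tool's z in rad. In form: [tx, ty, tz, roll, tx, ty, tz, roll, ...]. A call has 1 to 20 rows; each row shifts and turns the commanded pose from where the row before left it, along the tool's axes as they then stand; what a row does not reach is not made up. A row lasts 1/8 s, in which the tool goes at most 62.5 mm and 10.7 degrees, less where a joint would pass 70% of its speed; a pose out of reach is approached as far as the arm can. A call with a gripper value outside its range is refused whole. "grip" is the finger opening in m, from 0 to 0.0854, set as the call begins (left out, the last holds). The fingers move at their own pace and stop on an object; the grip force is fixed at half the most. Time passes only in rows, so rows that do not move let the fingers close. It gives the time, the measured TCP pose, the force, the opening and the grip force at its end, in the units of the state.
- read_state(): the state, without advancing time (a new reading comes with each control period).
- get_image(name): name is "scene" or "top" or "wrist"; returns the picture (400x640x3 uint8, red, green, blue); there is no depth.
- get_calibration(name): a dict with "camera_matrix" (3x3 intrinsics, pixels), "cam_to_world" (4x4, takes a point from camera to world coordinates). Camera axes: x right, y down, z forward; pixel columns grow to the right and rows downward; lengths in mm; the calibration is good to about 2 mm. A picture is of the moment at which its call begins: read the wrist's pose just before it. get_calibration takes no time and is no camera call; for the wrist camera it gives the pose at the moment of the call.
- job_done(): hands the job in; it is judged then, once.
The state is a dict: "clock": time; "joints": joint angles; "joint_vel": joint speeds; "joint_efforts": joint torques, N m; "position": TCP position; "ee_rot": TCP orientation; "contact_force": force on the tool from outside, world axes, zero at the start; "wrist_torque": the same for the moment, N m; "gripper_width": finger opening in mm; "grasp_force": force on a finger pad.
Only numpy, scipy, OpenCV 4.12 (cv2) and the standard library are available. Lean on these libraries where they do the work, as an engineer would, in place of code of your own. Each camera call takes 0.05 s, during which the arm holds its last target. There are 200 camera calls.

## Task

The bamboo ice pusher has slid down the ice chute and jammed across its narrow throat, right under the guard bar. Push it back up the chute until its grip is clear of the bar on the uphill side, then lift it out and set it down flat, grip up, in the middle of the shallow steel tray, letting go only once it stands on the tray floor. Leave the other things on the trolley where they are.

Things in the scene. Friction and masses are not known exactly. Their poses are not given: they have to be found in the camera images.
- chute: Aluminium ice chute, fixed: open funnel-shaped trough 220 mm long. Origin on the trolley top below the spot where the floor's centre line passes under the guard bar; x points level up the chute, y across, z up. Floor slopes 12 degrees: its height is 55 mm + 0.2126 x, from x = -98 mm (open outlet) to +117 mm (top). From 26 mm above the bar on up it is dry and holds the pusher.
- outlet (a point): Middle of the floor at the chute's low open end (nothing across it). The floor from here to 26 mm past the guard bar is wet and slippery. Two side walls 30 mm high, square to the floor; inner width 102 mm here, 137 mm under the bar, 180 mm at the top. A flat base plate, 200 x 150 x 6 mm, lies under the chute.
- bar (a point): Centre of the chute's guard bar: fixed round steel bar, 12 mm thick, straight across the chute (along its y) between two posts 145 mm apart that are 22 mm wide and reach 66 mm above the floor. Its centre is 60 mm above the chute floor, square to the floor (free gap below it 54 mm). Axes as the chute's.
- pusher_centre (a point): Loose bamboo ice pusher, about 80 g, an upside-down T: flat bar 36 (x) by 130 (y, across the chute) by 20 mm high; upright square grip on its middle, 22 (x) by 26 (y) mm, 30 mm tall. Point on its middle line, 25 mm above the underside. z: grip direction. It starts under the bar (within 6 mm), ends lightly wedged between the walls; slides up easily; can be lifted out 20 mm or more uphill.
- tray_floor (a point): Centre of the inner floor of the shallow steel tray (fixed), 4 mm above the trolley top. Outer size 85 mm (x) by 180 mm (y) by 18 mm high, walls 4 mm, so 77 x 172 mm inside: the pusher's long bar goes along the tray's y. z up.
- pusher: The same ice pusher; origin at the centre of its underside, axes as above.
- bowl: White ceramic bowl, 130 mm wide, 55 mm high, bystander, beside the chute on the side away from the tray; origin under its centre.
- opener: Chrome bottle opener, 140 mm long, 6 mm thick, lying flat to the left of the chute; bystander.
- stirrer: Bamboo stirring rod, 235 mm long, 7 mm thick, lying flat between robot and chute; bystander.
- coasters: Stack of cork coasters, 96 mm wide, 30 mm high, to the right of the chute; bystander.
Mind the look-alikes: they are no part of the job. What is meant by the pusher is not green or pink, and is the smaller of those in its own colour.

How it is judged:
By the outcome, as a careful person would: the job done as asked, in the order asked, and still so for the second after the job is handed in, with the robot touching nothing.
It also fails if it takes over 58 s, if anything falls off the work surface, if the arm or the gripper's body presses on something with over 40 N, if the wrist force passes 120 N, or if a joint passes its speed limit or range.

## Working session

There is one attempt and no reset: what is moved stays moved. The work goes in short steps, Python scripts to look and compute and a tool call to move; the robot and the scene stay as the last step left them, time stands still between calls to the robot, and variables do not carry over. Pictures are saved under pics/ and viewed, at most 10 in all, crops included, and the job is handed in when it is done.

Besides the shell and the picture viewer there is one more tool, called after "Call:" as a command line: name --argument value ..., lists and objects as JSON in quotes. arm_command: Moves the arm, as the interface text tells. Its arguments: {"type":"object","properties":{"steps":{"type":"array","items":{"type":"number"}},"grip":{"type":"number"}},"required":["steps"]}

```bash
mkdir -p pics; python3 - <<'E'
from bench import *
import cv2,numpy as np
for n in ("scene","top"):
    im=get_image(n); cv2.imwrite(f"pics/{n}0.png",im[:,:,::-1]); c=get_calibration(n); print(n,np.round(c["camera_matrix"],1).tolist(),np.round(c["cam_to_world"],3).tolist())
s=read_state(); print(s["clock"],s["position"],s["ee_rot"],s["joints"])
E
```

```text
scene [[503.1, 0.0, 328.7], [0.0, 503.1, 197.9], [0.0, 0.0, 1.0]] [[-0.76, 0.407, -0.508, 1040.034], [0.65, 0.503, -0.57, 636.764], [0.024, -0.763, -0.646, 821.907], [0.0, 0.0, 0.0, 1.0]]
top [[433.1, 0.0, 316.3], [0.0, 433.1, 195.1], [0.0, 0.0, 1.0]] [[0.002, -0.994, 0.11, 341.803], [-1.0, -0.003, -0.008, -9.395], [0.008, -0.11, -0.994, 1156.191], [0.0, 0.0, 0.0, 1.0]]
0.1 [255.65434137 569.75559449 230.32581166] [ 9.77826295e-01 -2.09415300e-01 -1.59488407e-04  9.71500220e-04] [ 1.40758325e+00  3.85496505e-01  6.77809904e-03 -4.42418935e-04
 -1.19400351e+00 -2.58577877e-01]
```

View pics/scene0.png

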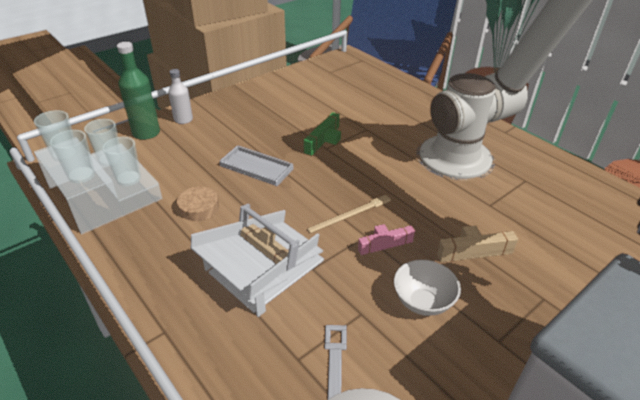

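View pics/top0.png

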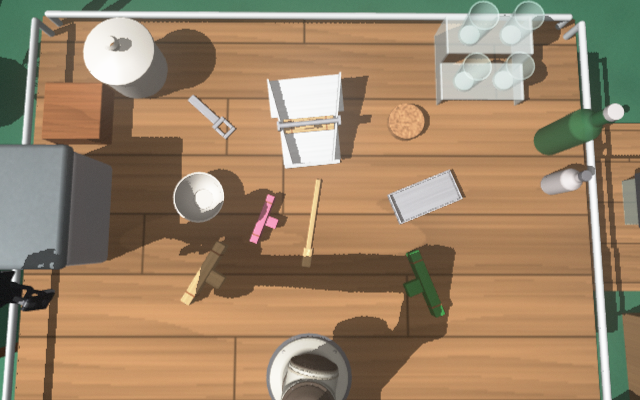

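In the scene picture, the bamboo T in the chute is at (262,240) and the bar at (270,222). The top view shows these pusher-like things:
- bamboo T in the chute, about (308,125)
- larger bamboo T, (203,273)
- pink T, (265,218)
- green T, (425,282)

The pusher is the one in the chute: it is bamboo, the smaller of the two bamboo ones, and sits under the bar. I'll confirm that in a crop.

```bash
cat > h.py <<'E'
import numpy as np,cv2
def ray(c,u,v):
    K=np.array(c["camera_matrix"]);T=np.array(c["cam_to_world"])
    d=T[:3,:3]@np.linalg.solve(K,[u,v,1.]);return T[:3,3],d
def onz(c,u,v,z):
    o,d=ray(c,u,v);return o+d*(z-o[2])/d[2]
def two(c1,p1,c2,p2):
    o1,d1=ray(c1,*p1);o2,d2=ray(c2,*p2)
    s=np.linalg.lstsq(np.c_[d1,-d2],o2-o1,rcond=None)[0]
    a=o1+d1*s[0];b=o2+d2*s[1];return (a+b)/2,np.linalg.norm(a-b)
def proj(c,P):
    K=np.array(c["camera_matrix"]);T=np.array(c["cam_to_world"])
    q=K@(T[:3,:3].T@(np.array(P)-T[:3,3]));return q[:2]/q[2]
E
python3 - <<'E'
import cv2,numpy as np
a=cv2.imread("pics/scene0.png")[195:315,180:340];b=cv2.imread("pics/top0.png")[65:175,255:355]
a=cv2.resize(a,(400,300),interpolation=2);a=cv2.resize(cv2.imread("pics/scene0.png")[195:315,180:340],None,fx=2.5,fy=2.5,interpolation=2)
b=cv2.resize(b,None,fx=4,fy=4,interpolation=2)
o=np.zeros((440,800,3),np.uint8);o[:300,:400]=a;o[:440,400:800]=b
cv2.imwrite("pics/crop1.png",o)
E
```

```text
(no output)
```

View pics/crop1.png

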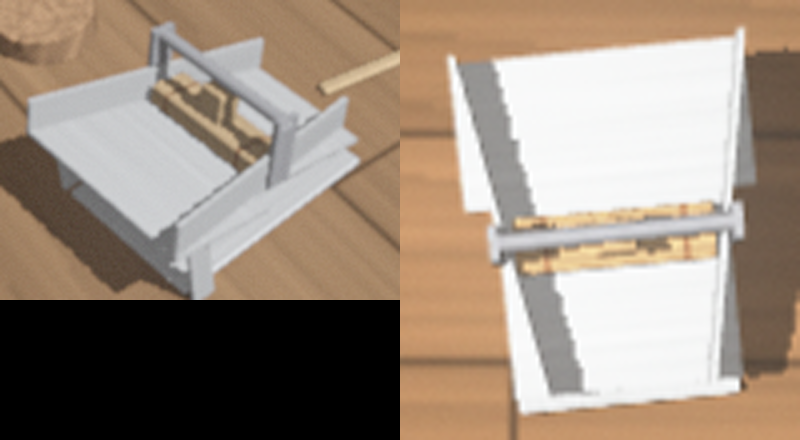

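The crop confirms it: the bamboo T with a short grip sits across the throat under the bar, between posts at top-view pixels about (279,125) and (339,120). Next I measure the chute, bar and tray.

```bash
python3 - <<'E'
from bench import *
from h import *
t=get_calibration("top");s=get_calibration("scene")
f=lambda x,y:(255+(x-400)/4,65+y/4); g=lambda x,y:(180+x/2.5,195+y/2.5)
L,e1=two(t,f(497,242),s,g(285,120));R,e2=two(t,f(738,220),s,g(162,30));print("posts two-view",L.round(),e1.round(1),R.round(),e2.round(1),np.linalg.norm(L-R).round())
L=onz(t,*f(497,242),119);R=onz(t,*f(738,220),119);print("posts z119",L.round(),R.round(),np.linalg.norm(L-R).round())
d=(L-R)[:2];print("yaw(chute)",np.arctan2(-d[0],d[1]),"mid",((L+R)/2).round())
for n,p,z in(("TL wall top",(450,58),109),("TR wall top",(741,30),109),("outL",(521,412),34),("outR",(740,388),34)):print(n,onz(t,*f(*p),z).round())
b=cv2.imread("pics/top0.png");hsv=cv2.cvtColor(b,cv2.COLOR_BGR2HSV)
m=((hsv[:,:,1]<60)&(hsv[:,:,2]>90)).astype(np.uint8)
n,l,st,c=cv2.connectedComponentsWithStats(m[160:230,370:480])
i=1+np.argmax(st[1:,4]);pts=np.argwhere(l==i)[:,::-1]+[370,160]
r=cv2.minAreaRect(pts.astype(np.float32));print(r)
C=onz(t,*r[0],14);print("tray ctr",C.round())
P=[onz(t,*q,18)for q in cv2.boxPoints(r)];print(np.round(P),[np.linalg.norm(P[k]-P[k-1]).round() for k in range(4)])
for k in(0,1):
  d=P[k+1]-P[k];print("edge dir",np.linalg.norm(d).round(),np.arctan2(d[1],d[0]).round(3))
E
```

```text
posts two-view [628.  74. 115.] 2.2 [643. -75. 115.] 0.3 150.0
posts z119 [628.  73. 119.] [642. -75. 119.] 149.0
yaw(chute) 0.09778737026341566 mid [635.  -1. 119.]
TL wall top [748. 105. 109.]
TR wall top [767. -78. 109.]
outL [537.  63.  34.]
outR [553. -81.  34.]
((424.5406188964844, 196.37234497070312), (32.58473205566406, 68.90812683105469), 67.83365631103516)
tray ctr [ 465. -307.   14.]
[[ 470. -205.   18.]
 [ 540. -376.   18.]
 [ 460. -406.   18.]
 [ 390. -236.   18.]] [np.float64(86.0), np.float64(186.0), np.float64(86.0), np.float64(184.0)]
edge dir 186.0 -1.182
edge dir 86.0 -2.786
```

Call:
arm_command --steps '[0,0,0,-0.174,0,0,0,-0.174,0,0,0,-0.174,0.027,0.05,0,0,0.027,0.05,0,0,0.027,0.05,0,0,0.027,0.05,0,0,0.027,0.05,0,0,0.027,0.05,0,0,0.027,0.05,0,0,0.027,0.05,0,0,0.027,0.05,0,0,0.027,0.05,0,0,0.027,0.05,0,0,0.027,0.05,0,0,0,0,0,0,0,0,0,0]' --grip 0.045

```text
clock: 2.22
position: [637.8, 5.5, 230.5]
ee_rot: [0.999, 0.05, -0.001, -0.0]
contact_force: [-0.1, 0.4, 0.3]
gripper_width: 45.0
grasp_force: 0.0
```

```bash
python3 - <<'E'
from bench import *
from h import *
from scipy.spatial.transform import Rotation as Ro
s=read_state();c=get_calibration("wrist");im=get_image("wrist");cv2.imwrite("pics/w1.png",im[:,:,::-1]);
a=Ro.from_quat(s["ee_rot"]).as_matrix();print(s["clock"],s["position"],np.arctan2(a[1,0],a[0,0]),a[:,2],np.array(s["contact_force"]).round(1))
print(np.round(c["camera_matrix"],1).tolist(),np.round(c["cam_to_world"],3).tolist())
import json;json.dump({k:np.array(v).tolist() for k,v in c.items()},open("w1.json","w"))
E
```

```text
2.225 [637.79234172   5.51179404 230.5386003 ] 0.09952710409375834 [-1.56498189e-03  5.02545789e-05 -9.99998774e-01] [-0.1  0.4  0.3]
[[287.7, 0.0, 324.8], [0.0, 287.7, 198.9], [0.0, 0.0, 1.0]] [[0.099, -0.961, -0.26, 704.047], [-0.995, -0.096, -0.026, 11.784], [0.0, 0.261, -0.965, 373.25], [0.0, 0.0, 0.0, 1.0]]
```

View pics/w1.png

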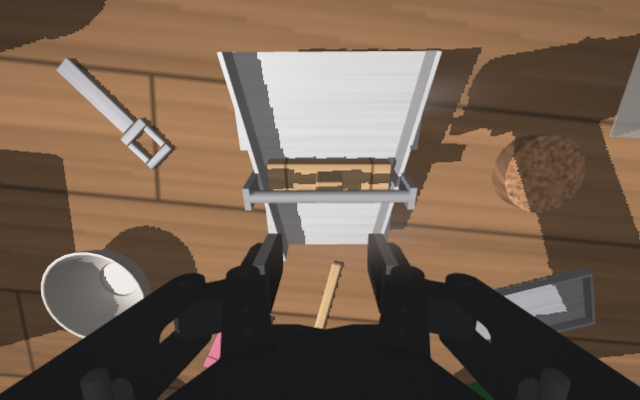

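The wrist view shows the bar level, from (249,196) to (411,196). Behind it is the flat bar (cols 267–391, uphill top edge near row 159), with the grip at about (330,178). I'll enlarge that part.

```bash
python3 - <<'E'
import cv2
cv2.imwrite("pics/c2.png",cv2.resize(cv2.imread("pics/w1.png")[145:225,235:425],None,fx=4,fy=4,interpolation=cv2.INTER_NEAREST))
import json;from h import *
c=json.load(open("w1.json"))
L=onz(c,249,193,113.7);R=onz(c,412,193,113.7);print(L,R,np.linalg.norm(L-R),np.arctan2(-(L-R)[0],(L-R)[1]))
E
```

```text
[632.79188058  75.46064347 113.7       ] [647.80059591 -75.28145441 113.7       ] 151.48743053549558 0.09923845556869726
```

View pics/c2.png

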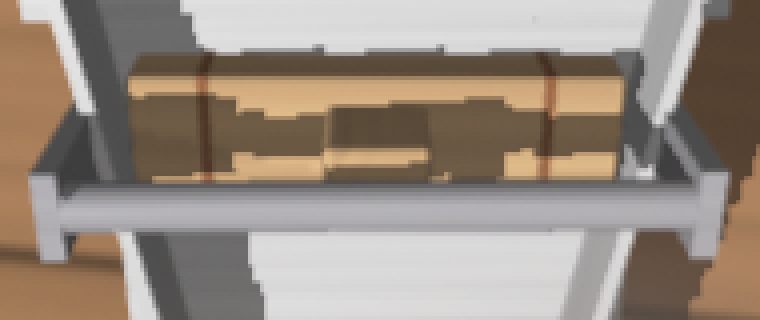

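The enlarged crop (4x, offset (235,145)) shows the pusher under the bar:
- **Flat bar:** uphill top edge at row 164, cols 267.5–391
- **Grip:** top uphill edge at row 182, cols 317–342.5
- **Guard bar:** rows 191–202.5

```bash
python3 - <<'E'
import json;from h import *
c=json.load(open("w1.json"))
psi=0.0993;ex=np.array([np.cos(psi),np.sin(psi)]);ey=np.array([-ex[1],ex[0]])
B=onz(c,330,196.6,113.7);O=B[:2]+12.5*ex;print("bar",B,"O",O)
ch=lambda P:np.round([(P[:2]-O)@ex,(P[:2]-O)@ey,P[2]],1)
s,k=np.sin(.2094),np.cos(.2094)
def isect(u,v,h): # plane at height h above floor
    o,d=ray(c,u,v);n=np.r_[-s*ex,k];p0=np.r_[O,55]+h*n
    P=o+d*(((p0-o)@n)/(d@n));q=P-np.r_[O,55];return np.round([q[:2]@ex*k+q[2]*s,(q[:2]@ey),P[2]],1)
for n,u,v,h in(("flatL",267.5,164,20),("flatR",391,164,20),("gripL",317,182,50),("gripR",342.5,182,50),("barlo",330,202.5,60),("barhi",330,190.8,60)):print(n,isect(u,v,h))
E
```

```text
bar [6.36809881e+02 1.95435499e-01 1.13700000e+02] O [649.24830325   1.43464662]
flatL [17.4 63.8 78.2]
flatR [ 17.4 -63.3  78.2]
gripL [ 10.4  12.2 106.1]
gripR [ 10.4 -11.9 106.1]
barlo [-6.300e+00 -1.000e-01  1.124e+02]
barhi [  6.    0.  114.9]
```

The pusher sits at about s = −0.6 mm, y = 0, which fits the description. I'll go just uphill of the bar and pinch the uphill part of the grip across the chute.

Call:
arm_command --steps '[0.02,0.005,0,0,0,0,0.035,0,0,0,0.035,0,0,0,0.03,0,0,0,0.02,0,0,0,0.01,0,0,0,0.01,0,0,0,0.008,0,0,0,0,0,0,0,0,0]' --grip 0.045

```text
clock: 3.52
position: [659.0, 2.6, 83.9]
ee_rot: [0.999, 0.05, 0.001, -0.0]
contact_force: [0.2, 0.1, -0.6]
gripper_width: 45.1
grasp_force: 0.0
```

Call:
arm_command --steps '[-0.002,0,0.001,0,-0.002,0,0,0,0,0,0,0]'

```text
clock: 3.9
position: [654.5, 2.2, 82.5]
ee_rot: [0.999, 0.05, 0.0, -0.0]
contact_force: [-0.7, -0.5, -0.7]
gripper_width: 44.9
grasp_force: 0.0
```

Call:
arm_command --steps '[0,0,0,0,0,0,0,0,0,0,0,0,0,0,0,0,0,0,0,0]' --grip 0.015

```text
clock: 4.53
position: [655.0, 2.6, 82.8]
ee_rot: [0.999, 0.05, 0.001, -0.0]
contact_force: [-0.3, 3.1, 4.1]
gripper_width: 24.7
grasp_force: 59.3
```

Call:
arm_command --steps '[0.003,0,-0.0006,0,0.003,0,-0.0007,0,0.004,0,-0.0008,0,0.005,0,-0.0011,0]'

```text
clock: 5.03
position: [666.3, 2.5, 85.3]
ee_rot: [0.999, 0.05, -0.004, 0.001]
contact_force: [-9.3, 0.6, 8.7]
gripper_width: 24.7
grasp_force: 59.8
```

Call:
arm_command --steps '[0.006,0,-0.0013,0,0.006,0,-0.0013,0,0.006,0,-0.0013,0,0.006,0,-0.0013,0,0.006,0,-0.0013,0,0.006,0,-0.0013,0,0.006,0,-0.0013,0,0.005,0,-0.001,0,0.003,0,-0.0006,0,0,0,0,0]'

```text
clock: 6.28
position: [716.4, 7.2, 95.9]
ee_rot: [0.999, 0.05, -0.004, 0.001]
contact_force: [-6.3, -0.9, 6.0]
gripper_width: 24.5
grasp_force: 59.7
```

```bash
python3 - <<'E'
from bench import *
from h import *
a=get_image("wrist")[:,:,::-1];b=get_image("top")[65:175,255:355,::-1]
o=np.zeros((400,800,3),np.uint8);o[:300,:400]=a[100:400,120:520];o[:396,440:800]=cv2.resize(b,None,fx=3.6,fy=3.6)
cv2.imwrite("pics/d1.png",o)
E
```

```text
(no output)
```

View pics/d1.png

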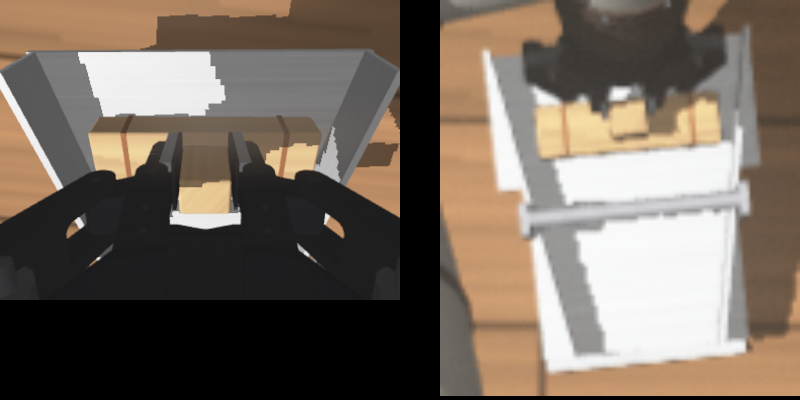

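The pusher followed the fingers. In the top inset the grip at (628,118) and the flat bar are clear of the guard bar on the uphill side. I'll release, rise, and take a reading.

Call:
arm_command --steps '[0,0,0,0,0,0,0,0,0,0,0,0,0,0,-0.02,0,0,0,-0.03,0,0,0,-0.03,0,0,0,0,0]' --grip 0.05

```text
clock: 7.25
position: [721.1, 9.0, 179.6]
ee_rot: [0.999, 0.05, 0.003, -0.0]
contact_force: [-0.1, 0.0, 0.0]
gripper_width: 50.0
grasp_force: 0.0
```

```bash
python3 - <<'E'
from bench import *
from h import *
import json
s=read_state();print(s["clock"],np.round(s["joints"],3),np.round(s["position"],1))
c=get_calibration("wrist");im=get_image("wrist");json.dump({k:np.array(v).tolist() for k,v in c.items()},open("w2.json","w"))
cv2.imwrite("pics/w2.png",im[:,:,::-1]);cv2.imwrite("pics/w2c.png",cv2.resize(im[80:280,190:460,::-1],None,fx=2.9,fy=2.9,interpolation=0))
E
```

```text
7.25 [ 2.360e-01  5.790e-01  2.000e-01  1.000e-03 -1.185e+00  1.435e+00] [721.1   9.  179.6]
```

View pics/w2c.png

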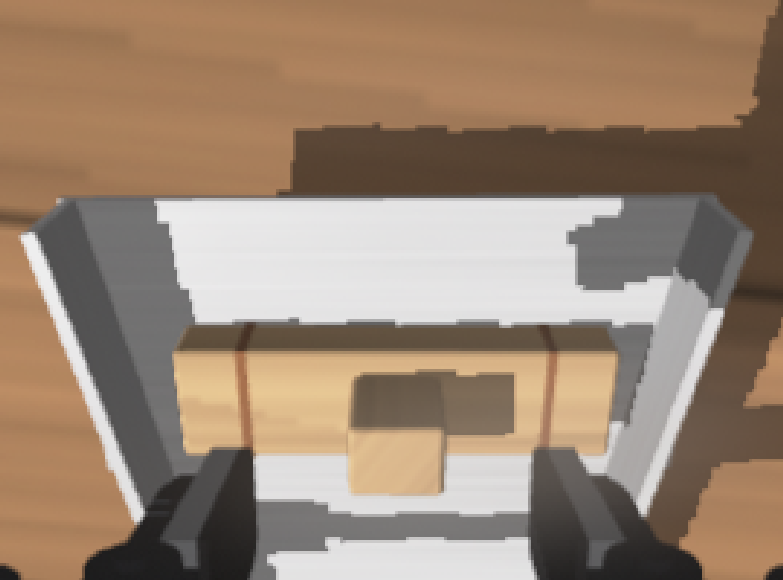

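The grip top spans crop cols 347–445, rows 428–495. The flat bar's uphill edge is at crop row 350, cols 173–617. The pusher is holding on the dry floor.

```bash
python3 - <<'E'
import json;from h import *
c=json.load(open("w2.json"))
psi=0.0993;ex=np.array([np.cos(psi),np.sin(psi)]);ey=np.array([-ex[1],ex[0]]);O=np.array([649.2,1.4]);s,k=np.sin(.2094),np.cos(.2094)
def isect(u,v,h):
    u,v=190+u/2.9,80+v/2.9
    o,d=ray(c,u,v);n=np.r_[-s*ex,k];p0=np.r_[O,55]+h*n
    P=o+d*(((p0-o)@n)/(d@n));q=P-np.r_[O,55];return np.round([q[:2]@ex*k+q[2]*s,(q[:2]@ey)],1),P.round(1)
for u,v,h in((173,350,20),(617,350,20),(396,428,50),(396,495,50),(347,460,50),(445,460,50)):print(*isect(u,v,h))
G=np.r_[O,55]+0
E
```

```text
[81.4 62.6] [718.1  71.2  91.5]
[ 81.6 -64.9] [730.9 -55.7  91.5]
[74.1 -1.3] [711.1   6.2 119.3]
[52.8 -1.4] [690.4   4.1 114.9]
[64.1 11.6] [700.1  18.1 117.2]
[ 64.2 -14.3] [702.7  -7.6 117.2]
```

Call:
arm_command --steps '[-0.018,0.0015,0,0,0,0,0,0.1745,0,0,0,0.1745,0,0,0,0.1745,0,0,0,0.1745,0,0,0,0.1745,0,0,0,0.1745,0,0,0,0.1745,0,0,0,0.1745,0,0,0,0.1745,0,0,0,0,0,0,0,0]'

```text
clock: 8.8
position: [701.2, 5.4, 175.2]
ee_rot: [0.743, -0.67, -0.001, 0.001]
contact_force: [-0.5, 0.5, -0.4]
gripper_width: 50.0
grasp_force: 0.0
```

```bash
python3 - <<'E'
from bench import *
from h import *
from scipy.spatial.transform import Rotation as Ro
s=read_state();a=Ro.from_quat(s["ee_rot"]).as_matrix();d=np.r_[703.4,5.6,96]-s["position"];print(s["position"],np.arctan2(a[1,0],a[0,0]),"target -1.471; shift tool",(a.T@d).round(1),np.round(s["joints"],2))
E
```

```text
[701.22913171   5.42909738 175.20528126] -1.4678902528799698 target -1.471; shift tool [ 0.  -2.3 79.2] [ 0.24  0.55  0.14 -0.   -1.16 -0.13]
```

Call:
arm_command --steps '[0,-0.002,0.025,0,0,0,0.025,0,0,0,0.015,0,0,0,0.008,0,0,0,0.005,0,0,0,0,0]'

```text
clock: 9.55
position: [703.8, 5.7, 98.5]
ee_rot: [0.742, -0.671, 0.0, -0.0]
contact_force: [0.7, -0.4, -0.2]
gripper_width: 50.0
grasp_force: 0.0
```

Call:
arm_command --steps '[0,0,0,0,0,0,0,0,0,0,0,0,0,0,0,0,0,0,0,0,0,0,0,0]' --grip 0.012

```text
clock: 10.3
position: [704.6, 5.7, 100.0]
ee_rot: [0.742, -0.671, 0.001, -0.001]
contact_force: [-1.0, -0.2, 5.7]
gripper_width: 21.9
grasp_force: 58.9
```

Width 21.9 mm means the pads are flush and the pusher is level. I'll lift it and carry it above the tray.

Call:
arm_command --steps '[0,0,-0.01,0,0,0,-0.02,0,0,0,-0.03,0,0,0,-0.04,0,0,0,-0.03,0,0.028,0.027,0,0,0.029,0.027,0,0,0.029,0.027,0,0,0.029,0.027,0,0,0.029,0.027,0,0,0.029,0.027,0,0,0.029,0.027,0,0,0.029,0.027,0,0,0.029,0.027,0,0,0.027,0.027,0,0,0,0,0,-0.143,0,0,0,-0.143,0,0,0,0,0,0,0,0]'

```text
clock: 12.68
position: [463.5, -306.8, 228.0]
ee_rot: [0.829, -0.559, -0.0, 0.0]
contact_force: [-0.8, 0.1, -1.2]
gripper_width: 21.3
grasp_force: 56.6
```

```bash
python3 - <<'E'
from bench import *
from h import *
import json
from scipy.spatial.transform import Rotation as Ro
s=read_state();a=Ro.from_quat(s["ee_rot"]).as_matrix();print(s["position"],np.arctan2(a[1,0],a[0,0]),s["gripper_width"],np.round(s["contact_force"],1))
c=get_calibration("wrist");w=get_image("wrist")[:,:,::-1];t=get_image("scene")[:,:,::-1];json.dump({k:np.array(v).tolist() for k,v in c.items()},open("w3.json","w"))
cv2.imwrite("pics/w3.png",w)
o=np.zeros((400,800,3),np.uint8);o[:,:520]=w[:,60:580];o[:280,520:800]=cv2.resize(t[90:230,190:330],(280,280));cv2.imwrite("pics/d3.png",o)
E
```

```text
[ 463.53650198 -306.79044794  227.98782252] -1.186280981258414 21.335020789979204 [-0.8  0.1 -1.2]
```

View pics/d3.png

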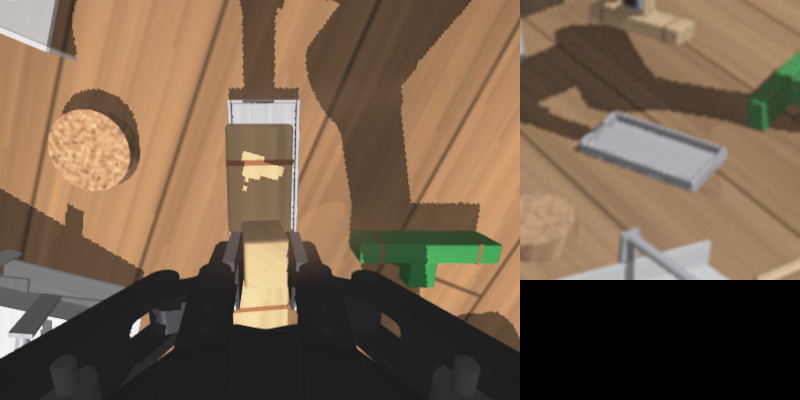

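The pusher hangs level and lines up with the tray. The tray's far-end corners are at wrist pixels (288,97) and (358,99), and the coasters and the green look-alike are untouched. I'll check the tray position from this view.

```bash
python3 - <<'E'
import json;from h import *
c=json.load(open("w3.json"))
a=onz(c,288,98,18);b=onz(c,358.5,99,18);print(a,b,np.linalg.norm(a-b));m=(a+b)/2
d=(b-a)[:2]/np.linalg.norm((b-a)[:2]);n=np.array([-d[1],d[0]]) if d[0]*0.375<9 else 0
for n in (np.array([-d[1],d[0]]),np.array([d[1],-d[0]])):print("centre",m[:2]+90*n)
print("edge yaw",np.arctan2(d[1],d[0]))
# side edges
for p,q in (((289,110),(287,122)),((358,110),(355,180))):
    P,Q=onz(c,*p,18),onz(c,*q,18);print(P,Q,np.arctan2(*(P-Q)[1::-1]))
E
```

```text
[ 538.28068382 -376.15145329   18.        ] [ 462.00796618 -405.81105055   18.        ] 81.8365393022945
centre [ 532.76256346 -474.86242096]
centre [ 467.52608654 -307.10008287]
edge yaw -2.7707243145579654
[ 532.61441068 -364.0841704    18.        ] [ 530.12376482 -350.43136954   18.        ] -1.39035310396209
[ 457.62760203 -394.40910016   18.        ] [ 427.46279246 -316.52359118   18.        ] -1.2012887086854713
```

Call:
arm_command --steps '[0.001,-0.0023,0.03,0,0,0,0.04,0,0,0,0.04,0,0,0,0.03,0,0,0,0.02,0,0,0,0.01,0,0,0,0.008,0,0,0,0.004,0,0,0,0,0,0,0,0,0]'

```text
clock: 14.02
position: [466.6, -307.2, 46.8]
ee_rot: [0.83, -0.558, 0.001, -0.0]
contact_force: [-0.0, 0.1, -0.9]
gripper_width: 22.0
grasp_force: 56.6
```

```bash
python3 - <<'E'
from bench import *
from h import *
s=read_state();print(s["position"],np.round(s["contact_force"],1))
w=get_image("wrist")[:,60:580,::-1];t=get_image("scene")[:,:,::-1]
o=np.zeros((400,800,3),np.uint8);o[:,:400]=w[:,60:460];o[:,400:]=cv2.resize(t[120:220,205:305],(400,400));cv2.imwrite("pics/d4.png",o)
E
```

```text
[ 466.64267161 -307.17527874   46.81827827] [-0.   0.1 -0.9]
```

View pics/d4.png

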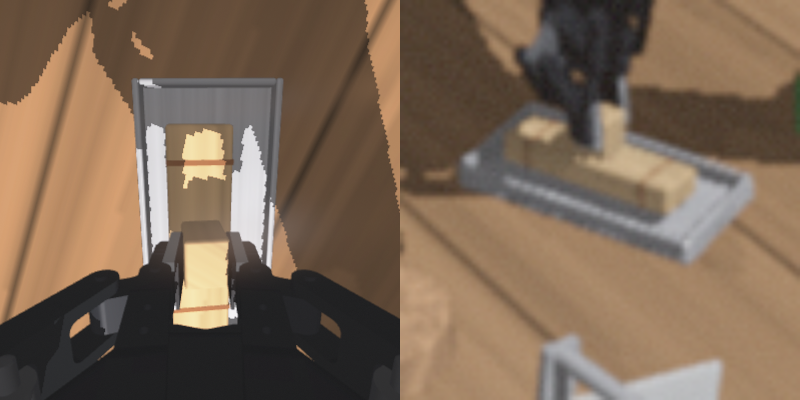

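The pusher is just above the tray floor, level and well centred. In the wrist inset its columns are 167–233 against the tray's 133–280, about 2 mm to the left. I'll correct that and lower until contact.

Call:
arm_command --steps '[0,0.002,0.003,0,0,0,0.003,0,0,0,0.003,0,0,0,0,0]'

```text
clock: 14.62
position: [464.3, -307.8, 37.0]
ee_rot: [0.83, -0.558, -0.0, 0.0]
contact_force: [1.1, 0.3, -1.0]
gripper_width: 21.7
grasp_force: 56.8
```

Call:
arm_command --steps '[0,0,0.002,0,0,0,0.001,0,0,0,0,0]'

```text
clock: 15.0
position: [465.2, -307.8, 36.0]
ee_rot: [0.83, -0.558, 0.001, -0.0]
contact_force: [-1.6, 4.4, 9.4]
gripper_width: 21.5
grasp_force: 56.7
```

Call:
arm_command --steps '[0,0,0.001,0,0,0,0,0,0,0,0,0]'

```text
clock: 15.38
position: [465.7, -307.9, 35.4]
ee_rot: [0.83, -0.558, 0.001, -0.0]
contact_force: [-2.0, 3.9, 10.7]
gripper_width: 20.9
grasp_force: 57.1
```

Firm contact at 36 mm, as expected. I'll let go and retreat upward.

Call:
arm_command --steps '[0,0,0,0,0,0,0,0,0,0,0,0,0,0,0,0]' --grip 0.045

```text
clock: 15.88
position: [464.3, -307.8, 33.0]
ee_rot: [0.83, -0.558, -0.0, 0.0]
contact_force: [0.2, -0.7, 0.0]
gripper_width: 44.9
grasp_force: 0.0
```

Call:
arm_command --steps '[0,0,-0.02,0,0,0,-0.04,0,0,0,-0.05,0,0,0,-0.05,0,0,0,0,0,0,0,0,0]'

```text
clock: 16.62
position: [463.9, -307.5, 192.7]
ee_rot: [0.83, -0.558, -0.0, -0.0]
contact_force: [-0.1, 0.0, 0.0]
gripper_width: 45.3
grasp_force: 0.0
```

```bash
python3 - <<'E'
from bench import *
from h import *
w=get_image("wrist")[:,60:580,::-1];t=get_image("scene")[:,:,::-1];p=get_image("top")[:,:,::-1]
o=np.zeros((600,800,3),np.uint8);o[:300,:400]=w[:300,60:460];o[:400,400:]=cv2.resize(t[120:220,205:305],(400,400));o[300:550,:400]=cv2.resize(p,(400,250));cv2.imwrite("pics/d5.png",o)
E
```

```text
(no output)
```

View pics/d5.png

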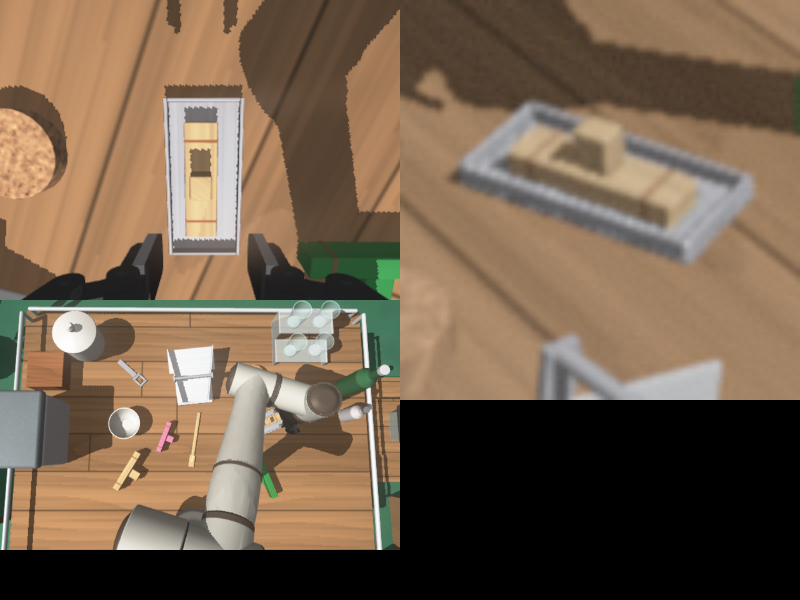

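The pusher stands flat in the tray, grip up and centred (wrist inset: cols 184–217 in 165–242, rows 122–237 in 98–254). The bystanders haven't moved and the arm is clear.

```bash
python3 -c "
from bench import *
print(job_done())"
```

```text
the job is handed in; nothing more can be done
None
```

The pusher stands flat, grip up, within about 3 mm of the tray's middle, and I handed the job in at about 17 s; I moved it up the chute by pulling on its grip from the uphill side, because the downward-pointing fingers could not push past the guard bar.

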